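Load the reagent carrier in reverse order

ROBOT

A 6-joint arm with a two-finger parallel gripper is mounted at the origin on a cart in front of the work surface, level with it; the furniture and walls round the work are solid. World frame = base frame: x ahead of the robot, y to its left, z up, the work surface at z = 0. Lengths are in m, angles in rad, forces in N, time in s.
With the tool pointing down it reaches from about 0.35 to 0.775 m from the base axis. Payload 7.3 kg.
Tool frame: the origin (TCP) lies at the very end of the fingers, on their centre line; the grasp point (between the pads) lies 19 mm behind it; z points along the fingers, y is the line along which they close (so a half turn about z gives the same grasp; the last joint's range is limited). The gripper opens to 92 mm and grips with 3 to 60 N. Pads are 19 mm wide; open, the fingers measure 130 mm over their backs; the gripper's body (75 mm by 190 mm) begins 47 mm behind the grasp point.
Start: joints at [-1.462, 0.342, 1.524, -0, 1.275, -0.146], TCP at [0.132, -0.508, 0.19] pointing down, gripper open.
Joint ranges: [-2.53, 2.53], [-0.77, 2.02], [0.04, 2.7], [-1, 4.14], [0.28, 2.66], [-3.11, 3.11]. Speed limits (rad/s): [2.57, 2.57, 3.14, 3.14, 3.14, 3.14].

INTERFACE

Orientations are given as [roll, pitch, yaw] about the fixed x, y, z axes, in that order (R = Rz(yaw) Ry(pitch) Rx(roll)).
In Python, from cell import robot gives the robot as it stands.
- The arm moves only by the tool apply_moves, never from a script. Its argument "motion" is text: rows parted by semicolons, each of 7 numbers parted by spaces: the opening in per cent of the stroke, from 0 (shut) to 100 (fully open), then the shift along the tool's x, y, z in cm, then the turn, a rotation vector about the tool's x, y, z in rad. A call has 1 to 20 rows; each row shifts and turns the commanded pose from where the row before left it, along the tool's axes as they then stand; what a row does not reach is not made up. A row lasts 1/8 s, in which the tool goes at most 62.5 mm and 10.7 degrees, less where a joint would pass 70% of its speed; a pose out of reach is approached as far as the arm can. A call with a gripper value outside its range is refused whole. The fingers move at their own pace and stop on an object; "force" is the grip in N (left out, the last holds). Time passes only in rows, so rows that do not move let the fingers close. It gives the time, the measured TCP pose, the force, the opening and the grip force at its end, in the units of the state.
- robot.observe(): the state, without advancing time (a new reading comes with each control period).
- robot.read_camera(name): name is "scene" or "top" or "wrist"; returns a dict with "img" (384x512x3 uint8, red, green, blue), "fovy" (degrees; the focal length in pixels is half the picture's height over the tangent of half this angle, whatever the lens; pixels are square), "cx", "cy" (the principal point, pixels), "R" (3x3) and "t" (3): a world point X has camera coordinates R X + t; the wrist camera has in their place "hand_eye" (4x4, takes a point from camera to tool coordinates, whose origin is the TCP and whose axes are the flange's). Camera axes: x right, y down, z forward; pixel columns grow to the right and rows downward; lengths in m; the calibration is good to about 2 mm. A picture is of the moment at which its call begins: read the wrist's pose just before it. There is no depth.
- robot.hand_in(): hands the job in; it is judged then, once.
Trained networks look in a picture, given as the dict that the camera call returned (one of the last four; its "shot" number tells which), for a name from the list of things; names that differ only in an ending like _2 or _b are one class to them, and where a whole thing is asked for, a point or a joint stands for the part that bears it (a point fixed in the world has none). Each returns a list of dicts, best first, with "score" (0 to 1); they miss things now and then, are a little off and sometimes report something else, mostly with a low value. They report only what shows in the picture. A call takes as long as a camera call. They do not tell look-alikes from the thing itself.
- robot.search_frame(target, picture): "centre" ([x, y, z] in m, in world coordinates, good to about 4 mm: the middle of the surface that is visible of it).
- robot.trace(target, picture): "pixels" (384x512 bool, what is visible of it).
The state is a dict: "time": time; "qpos": joint angles; "qvel": joint speeds; "joint_efforts": joint torques, N m; "tool_pos": TCP position; "tool_rot": TCP orientation; "contact_force": force on the tool from outside, world axes, zero at the start; "torque": the same for the moment, N m; "opening": finger opening in m; "grip_force": force on a finger pad.
Only numpy, scipy, OpenCV 4.12 (cv2) and the standard library are available. Lean on these libraries where they do the work, as an engineer would, in place of code of your own. Each camera call takes 0.05 s, during which the arm holds its last target. There are 200 camera calls.

TASK

Move the four vessels from the metal inserts of the tray into the bays of the white carrier, one vessel to a bay and in reverse order: the vessel that stands leftmost in the tray, as the robot sees it, goes into the rightmost bay, the second from the left into the second from the right, and so on. Keep every vessel upright, set it down gently rather than dropping it, and leave all four standing flat on the floors of their bays.

Things in the scene. Friction and masses are not known exactly. Their poses are not given: they have to be found in the camera images.
- small_bottle: smallest vessel: short brown round bottle with black cap. Body 30 mm in diameter up to 46 mm, cap 20 mm in diameter, 62 mm high in all, 60 g. Origin at the centre of its underside, z up its axis; can be gripped across the body 36 mm above the origin.
- round_bottle: white round bottle with a screw cap, a little bigger than the brown one: body 37 mm in diameter up to 53 mm, cap 24 mm in diameter, 69 mm high, 60 g. Origin at the centre of its underside, z up its axis; can be gripped across the body 36 mm above the origin.
- square_bottle: clear square bottle with white cap: body 50 x 50 mm up to 66 mm (its solid shape for contact 46 x 46), cap 34 mm wide, 97 mm high, 170 g. Origin at the centre of its underside, z up its axis, x and y square to its flat sides; can be gripped across two flat sides 50 mm above the origin. At the start its sides are parallel to the tray's.
- tall_tube: tallest vessel: slender translucent tube standing on its flat skirt, 28 mm in diameter, with a cap 34 mm in diameter from 100 to 113 mm height, 35 g. Origin at the centre of its underside, z up its axis; grip it by the cap, 105 mm above the origin (fingers that straddle body and cap jam on the wider cap). After release it may rock very slightly for a second or two before it is at rest.
- insert_small: aluminium insert 70 (x) x 72 (y) x 20 mm with a round pocket 36 mm in diameter, 14 mm deep, in which the small brown bottle stands at the start; origin at the centre of its underside, 4 mm above the worktop (pocket floor 6 mm above the origin, top face 24 mm above the worktop), axes parallel to the tray's. It is fixed, and its place in the row of four tells where its vessel stood, even when it is empty.
- insert_round: aluminium insert 70 (x) x 72 (y) x 20 mm with a round pocket 43 mm in diameter, 14 mm deep, in which the round white bottle stands at the start; origin at the centre of its underside, 4 mm above the worktop (pocket floor 6 mm above the origin, top face 24 mm above the worktop), axes parallel to the tray's. It is fixed, and its place in the row of four tells where its vessel stood, even when it is empty.
- insert_square: aluminium insert 70 (x) x 72 (y) x 20 mm with a square pocket 56 x 56 mm, 14 mm deep, in which the square bottle stands at the start; origin at the centre of its underside, 4 mm above the worktop (pocket floor 6 mm above the origin, top face 24 mm above the worktop), axes parallel to the tray's. It is fixed, and its place in the row of four tells where its vessel stood, even when it is empty.
- insert_tube: aluminium insert 70 (x) x 72 (y) x 20 mm with a round pocket 36 mm in diameter, 14 mm deep, in which the tall tube stands at the start; origin at the centre of its underside, 4 mm above the worktop (pocket floor 6 mm above the origin, top face 24 mm above the worktop), axes parallel to the tray's. It is fixed, and its place in the row of four tells where its vessel stood, even when it is empty.
- insert_tray: dark steel tray, 84 (x) x 336 (y) mm, floor 4 mm and rim 9 mm high, fixed, that holds the four inserts side by side in a row along its y axis, centred at y = +120, +40, -40 and -120 mm. Origin at the centre of its underside, z up, +y towards the left as the robot sees it, within 0.25 rad of world y. It may stand on the robot's left or right.
- carrier: flat white carrier block, 84 (x) x 336 (y) x 17 mm, fixed, with four equal square bays 66 x 66 mm and 12 mm deep, in a row along its y axis, centred at x = 0, y = +120, +40, -40 and -120 mm, bay floors 5 mm above the origin, and a small grip tab on each end (overall length 358 mm). All empty at the start. Origin at the centre of its underside, z up, +y towards the left as the robot sees it, within 0.25 rad of world y. It stands on the other side of the robot from the tray.
There are look-alikes about, which are no part of the job. What is shaped like the square_bottle but orange is not meant. Leave any orange look-alike of the insert_square alone.

How it is judged:
By the outcome, as a careful person would: the job done as asked, in the order asked, and still so for the second after the job is handed in, with the robot touching nothing.
It also fails if it takes over 112 s, if anything falls off the work surface, if the arm or the gripper's body presses on something with over 40 N, if the wrist force passes 120 N, or if a joint passes its speed limit or range.

## Working session

There is one attempt and no reset: what is moved stays moved. The work goes in short steps, Python scripts to look and compute and a tool call to move; the robot and the scene stay as the last step left them, time stands still between calls to the robot, and variables do not carry over. Pictures are saved under pics/ and viewed, at most 18 in all, crops included, and the job is handed in when it is done.

Besides the shell and the picture viewer there is one more tool, called after "Call:" by a JSON object that holds its "api" and its "payload", one argument or row to a line. apply_moves: Moves the arm, as the interface text tells. Its arguments: {"type":"object","properties":{"motion":{"type":"string"},"force":{"type":"number"}},"required":["motion"]}

```bash
ls; mkdir -p pics
python3 - <<'E'
from cell import robot
import cv2,numpy as np
s=robot.observe(); print({k:np.round(v,3).tolist() for k,v in s.items()})
for c in ("top","scene"):
    p=robot.read_camera(c)
    cv2.imwrite(f"pics/{c}0.png",p["img"][:,:,::-1])
    print(c,p["fovy"],p["cx"],p["cy"],np.round(p["R"],3).tolist(),np.round(p["t"],3).tolist())
    for n in "small_bottle round_bottle square_bottle tall_tube insert_small insert_round insert_square insert_tube insert_tray carrier".split():
        print(n,[(np.round(d["centre"],3).tolist(),round(d["score"],2)) for d in robot.search_frame(n,p)])
E
```

```text
pics
{'time': 0.0, 'qpos': [-1.462, 0.343, 1.525, -0.0, 1.275, -0.146], 'qvel': [0.001, -0.001, -0.002, -0.001, 0.0, 0.0], 'joint_efforts': [0.002, -43.124, -24.422, 0.072, 0.056, -0.0], 'tool_pos': [0.132, -0.508, 0.189], 'tool_rot': [-3.14, -0.0, 0.255], 'contact_force': [0.292, 0.419, -0.386], 'torque': [0.01, 0.012, 0.051], 'grip_force': 0.0, 'opening': 0.092}
top 53.132454363870906 252.88148766693993 187.37126338623654 [[-0.003, -1.0, -0.016], [-0.987, 0.005, -0.16], [0.16, 0.015, -0.987]] [-0.169, 0.502, 1.362]
small_bottle [([0.461, -0.094, 0.052], 0.41)]
round_bottle [([0.518, -0.328, 0.056], 0.61)]
square_bottle [([0.344, -0.372, 0.069], 0.71), ([0.495, -0.247, 0.076], 0.52), ([0.642, -0.339, 0.068], 0.52)]
tall_tube [([0.484, -0.174, 0.123], 0.59)]
insert_small [([0.463, -0.098, 0.02], 0.62)]
insert_round [([0.515, -0.324, 0.025], 0.64)]
insert_square [([0.491, -0.249, 0.02], 0.72), ([0.358, 0.157, 0.005], 0.61), ([0.47, -0.708, 0.011], 0.58)]
insert_tube [([0.479, -0.174, 0.024], 0.71)]
insert_tray [([0.489, -0.208, 0.0], 0.78)]
carrier [([0.513, 0.209, 0.006], 0.97)]
scene 43.53387271071341 250.44447327154253 189.76655915414494 [[-0.795, -0.606, -0.019], [-0.354, 0.489, -0.797], [0.493, -0.627, -0.603]] [0.28, 0.299, 1.381]
small_bottle []
round_bottle [([0.515, -0.32, 0.058], 0.56)]
square_bottle [([0.641, -0.329, 0.057], 0.68), ([0.324, -0.375, 0.047], 0.68), ([0.488, -0.24, 0.073], 0.61)]
tall_tube [([0.482, -0.165, 0.081], 0.77)]
insert_small [([0.452, -0.076, 0.025], 0.61), ([0.471, -0.168, 0.022], 0.57)]
insert_round []
insert_square [([0.354, 0.16, 0.008], 0.87), ([0.464, -0.711, 0.009], 0.58), ([0.472, -0.245, 0.02], 0.38)]
insert_tube [([0.472, -0.168, 0.023], 0.68)]
insert_tray [([0.456, -0.138, 0.004], 0.62)]
carrier [([0.515, 0.221, 0.012], 0.97)]
```

View pics/top0.png

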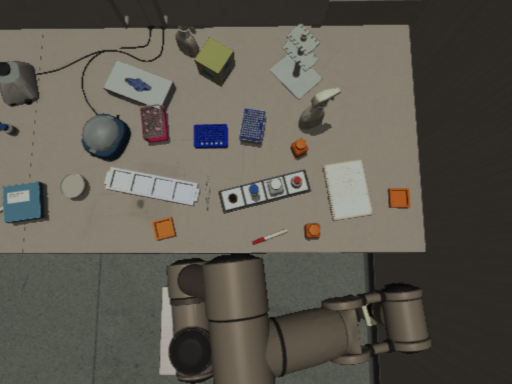

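View pics/scene0.png

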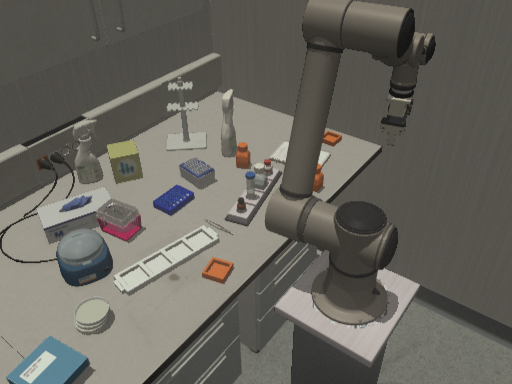

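The top view shows the tray spanning about (220–310, 172–210). From left to right it holds the brown bottle (233,198), blue-capped tube (254,189), white-capped square bottle (276,185) and red-capped round bottle (297,181). The carrier is at (152,186). Orange bottles and inserts stand nearby and are to be left alone.

```bash
cat > h.py <<'E'
from cell import robot
import numpy as np,cv2
from scipy.spatial.transform import Rotation as Ro
def ray(p,uv,z,R=None,t=None):
    R=p["R"] if R is None else R; t=p["t"] if t is None else t
    R=np.array(R);t=np.array(t);f=192/np.tan(np.radians(p["fovy"]/2))
    uv=np.atleast_2d(uv).astype(float)
    d=np.c_[(uv[:,0]-p["cx"])/f,(uv[:,1]-p["cy"])/f,np.ones(len(uv))]@R
    c=-R.T@t
    return c+d*((z-c[2])/d[:,2])[:,None]
def wrist():
    s=robot.observe();p=robot.read_camera("wrist");H=np.array(p["hand_eye"])
    T=np.eye(4);T[:3,:3]=Ro.from_euler("xyz",s["tool_rot"]).as_matrix();T[:3,3]=s["tool_pos"]
    W=np.linalg.inv(T@H);p["R"]=W[:3,:3];p["t"]=W[:3,3];return p
def rel(pos,yaw):
    s=robot.observe();R=Ro.from_euler("xyz",s["tool_rot"])
    print("pos",np.round(s["tool_pos"],4),"rot",np.round(s["tool_rot"],3),"t",round(s["time"],2),
     "shift cm",np.round(R.inv().apply(np.array(pos)-s["tool_pos"])*100,2),
     "turn",np.round((R.inv()*Ro.from_euler("xyz",[np.pi,0,yaw])).as_rotvec(),3))
def rect(p,name,z):
    for d in robot.trace(name,p)[:1]:
        m=np.array(d["pixels"]).astype(np.uint8)
        c=max(cv2.findContours(m,cv2.RETR_EXTERNAL,cv2.CHAIN_APPROX_NONE)[0],key=cv2.contourArea)[:,0]
        w=ray(p,c,z)[:,:2]; r=cv2.minAreaRect((w*1000).astype(np.float32))
        b=cv2.boxPoints(r); e=max((b[1]-b[0],b[2]-b[1]),key=np.linalg.norm); e=e*np.sign(e[1])
        print(name,d["score"],"c",np.round(r[0],1),"size",np.round(r[1],1),"yaw",round(float(np.arctan2(-e[0],e[1])),3))
E
python3 - <<'E'
from h import *
p=robot.read_camera("top")
rect(p,"carrier",.017); rect(p,"insert_tray",.009)
C=[]
for n,z in (("small_bottle",.062+.01),("tall_tube",.123),("square_bottle",.107),("round_bottle",.079)):
    for d in robot.trace(n,p):
        m=np.array(d["pixels"]);v,u=np.nonzero(m)
        print(n,round(d["score"],2),u.mean().round(1),v.mean().round(1),m.sum(),np.round(ray(p,[u.mean(),v.mean()],z-.02),3))
E
```

```text
carrier 0.85 c [512.7 208.4] size [353.9  84.1] yaw -0.201
insert_tray 0.93 c [ 456.2 -217. ] size [74.1 84.1] yaw 1.007
small_bottle 0.61 232.4 198.1 36 [[ 0.461 -0.097  0.052]]
small_bottle 0.37 274.8 186.4 208 [[ 0.503 -0.25   0.052]]
square_bottle 0.76 274.0 186.7 204 [[ 0.496 -0.246  0.087]]
square_bottle 0.72 311.7 230.4 202 [[ 0.342 -0.374  0.087]]
square_bottle 0.59 298.6 147.5 240 [[ 0.637 -0.335  0.087]]
round_bottle 0.44 295.7 181.4 98 [[ 0.519 -0.325  0.059]]
```

Call:
{"api": "apply_moves", "payload": {
  "motion": "100 0 0 -1 0 0 -0.1713;100 0 0 -1 0 0 -0.1713;100 0 0 -1 0 0 -0.1713;100 0 0 -1 0 0 -0.1713;100 0 0 -1 0 0 -0.1713;100 0 0 -1 0 0 -0.1713;100 0 0 -1 0 0 -0.1713;100 0 0 -1 0 0 -0.1713;100 0 0 -1 0 0 -0.1713;100 2.1 4.12 0 0 0 0;100 2.1 4.12 0 0 0 0;100 2.1 4.12 0 0 0 0;100 2.1 4.12 0 0 0 0;100 2.1 4.12 0 0 0 0;100 2.1 4.12 0 0 0 0;100 2.1 4.12 0 0 0 0;100 2.1 4.12 0 0 0 0;100 2.1 4.12 0 0 0 0;100 2.1 4.12 0 0 0 0"
}}

```text
time: 3.82
tool_pos: [0.488, -0.2101, 0.28]
tool_rot: [3.141, 0.0, 1.797]
contact_force: [-0.3, -0.1, 0.0]
opening: 0.0918
grip_force: 0.0
```

Run:
```python
from h import *
rel([.487,-.211,.28],1.797)
p=wrist(); cv2.imwrite("pics/w1.png",p["img"][:,:,::-1]); np.save("w1.npy",p,allow_pickle=True)
for n,z in (("small_bottle",.072),("tall_tube",.123),("square_bottle",.107),("round_bottle",.079)):
    for d in robot.search_frame(n,p): print(n,np.round(d["centre"],4),round(d["score"],2))
for n in ("insert_small","insert_tube","insert_square","insert_round"):
    for d in robot.search_frame(n,p): print(n,np.round(d["centre"],4),round(d["score"],2))
rect(p,"insert_tray",.009)
```

```text
pos [ 0.488  -0.2101  0.28  ] rot [3.141 0.    1.797] t 3.83 shift cm [-0.07 -0.11  0.  ] turn [ 0.  0. -0.]
small_bottle [ 0.465  -0.0982  0.0592] 0.84
square_bottle [ 0.6381 -0.336   0.0519] 0.85
square_bottle [ 0.3399 -0.3593  0.0514] 0.73
square_bottle [ 0.5009 -0.2386  0.0767] 0.72
round_bottle [ 0.521 -0.317  0.061] 0.57
insert_small [ 0.4679 -0.0972  0.0267] 0.72
insert_small [ 0.5195 -0.3204  0.0246] 0.66
insert_tube [ 0.4816 -0.1637  0.0233] 0.98
insert_square [ 0.4953 -0.233   0.0255] 0.65
insert_round [ 0.521  -0.3198  0.027 ] 0.95
insert_tray 0.94 c [ 496.5 -212.8] size [ 85.7 333.3] yaw 0.244
```

View pics/w1.png

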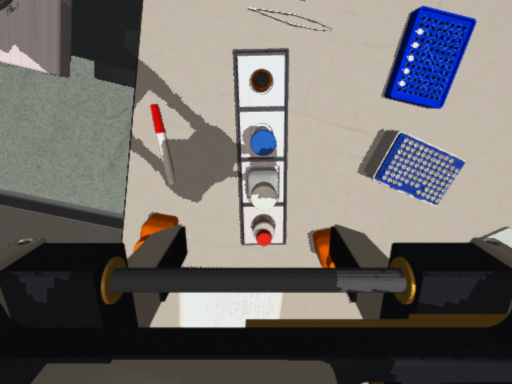

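The wrist view shows the whole tray. Caps are at (261,80) brown, (263,141) blue, (264,195) white and (264,238) red. The orange bottles are clear of the row, at (158,232) and (325,248).

Run:
```python
from h import *
p=np.load("w1.npy",allow_pickle=True).item()
im=cv2.cvtColor(p["img"],cv2.COLOR_RGB2HSV)
print("cam",np.round(-p["R"].T@p["t"],3),np.round(p["R"][2],3))
print("tray corners",np.round(ray(p,[[234.5,49.5],[289,47.5],[287,244],[242,246]],.009),4)[:,:2].tolist())
b=cv2.inRange(im,(100,120,60),(125,255,255));b[:,:230]=0;b[:,300:]=0
v,u=np.nonzero(b);print("tube cap",u.mean(),v.mean(),u.min(),u.max(),v.min(),v.max(),np.round(ray(p,[u.mean(),v.mean()],.12),4))
print("small cap",np.round(ray(p,[261,80],.072),4))
for n in("insert_small","insert_tube"): rect(p,n,.024)
s=cv2.resize(p["img"][40:250,225:300],None,fx=6,fy=6,interpolation=cv2.INTER_NEAREST)[:,:,::-1]
cv2.imwrite("pics/c1.png",np.hstack([s[:600],s[600:1200]]))
```

```text
cam [ 0.47  -0.129  0.474] [ 0.069 -0.3   -0.952]
tray corners [[0.4181, -0.0611], [0.4985, -0.0399], [0.5813, -0.3649], [0.4989, -0.3882]]
tube cap 262.7980392156863 142.09019607843138 251 275 130 155 [[ 0.487  -0.1739  0.12  ]]
small cap [[ 0.4677 -0.0989  0.072 ]]
insert_small 0.61 c [466.6 -97.5] size [69.8 71.9] yaw 0.254
insert_tube 0.87 c [ 487.7 -173.9] size [71.6 71.5] yaw -1.345
```

View pics/c1.png

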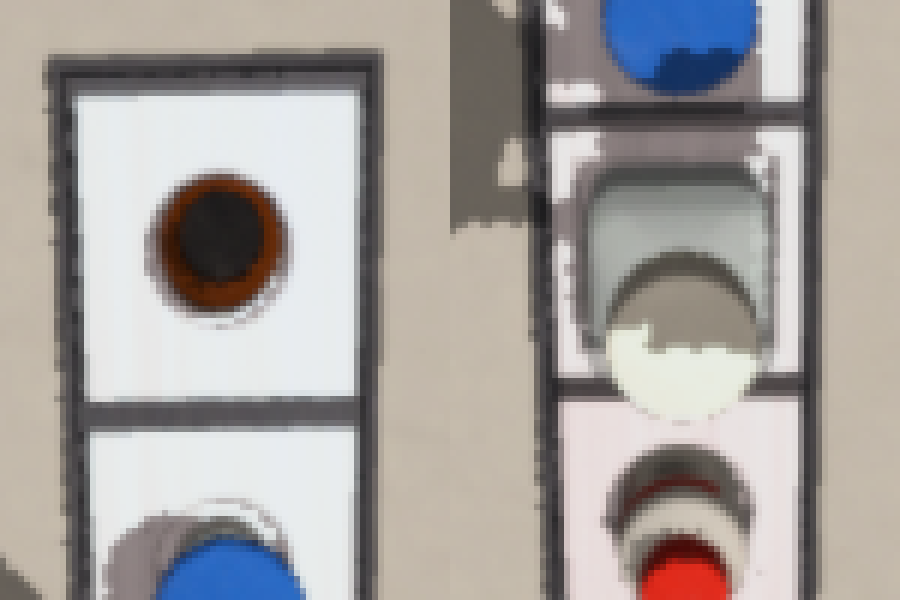

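The enlarged view puts the tray at centre (0.499,-0.213), yaw 0.245, with the bottles near their pocket centres. Next I pick up the small bottle.

Call:
{"api": "apply_moves", "payload": {
  "motion": "100 3.78 0.28 4 0 0 -0.019;100 3.78 0.28 4 0 0 0;100 3.78 0.28 4 0 0 0;100 0 0 3 0 0 0;100 0 0 3 0 0 0;100 0 0 3 0 0 0;100 0 0 2.5 0 0 0;100 0 0 1.6 0 0 0;100 0 0 0 0 0 0;0 0 0 0 0 0 0;0 0 0 0 0 0 0;0 0 0 0 0 0 0;0 0 0 0 0 0 0;0 0 0 0 0 0 0;0 0 0 0 0 0 0",
  "force": 20
}}

```text
time: 6.3
tool_pos: [0.4683, -0.099, 0.0289]
tool_rot: [3.142, 0.0, 1.816]
contact_force: [-1.1, 0.4, -0.6]
opening: 0.0362
grip_force: 0.0
```

Run:
```python
from h import *
print(robot.observe()["joint_efforts"])
c=np.array([.5127,.2084]);yw=-.201
for y in (-.12,-.04,.04,.12):
    q=c+y*np.array([-np.sin(yw),np.cos(yw)]);print(y,q.round(4),end=" ");rel([*q,.2],yw+np.pi/2)
```

```text
[ 1.24761005e-03 -4.20668328e+01 -1.72192866e+01  3.28639406e-02
  7.75030791e-02  6.02313139e-05]
-0.12 [0.4887 0.0908] pos [ 0.4683 -0.099   0.0289] rot [3.142 0.    1.816] t 6.3 shift cm [ 17.92   6.58 -17.11] turn [0.    0.    0.446]
-0.04 [0.5047 0.1692] pos [ 0.4683 -0.099   0.0289] rot [3.142 0.    1.816] t 6.3 shift cm [ 25.14  10.03 -17.11] turn [0.    0.    0.446]
0.04 [0.5207 0.2476] pos [ 0.4683 -0.099   0.0289] rot [3.142 0.    1.816] t 6.3 shift cm [ 32.36  13.48 -17.11] turn [0.    0.    0.446]
0.12 [0.5367 0.326 ] pos [ 0.4683 -0.099   0.0289] rot [3.142 0.    1.816] t 6.3 shift cm [ 39.58  16.93 -17.11] turn [0.    0.    0.446]
```

Call:
{"api": "apply_moves", "payload": {
  "motion": "0 0 0 0 0 0 0;0 0 0 0 0 0 0;0 0 0 0 0 0 0;0 0 0 -1 0 0 0;0 0 0 -2 0 0 0;0 0 0 -2 0 0 0;0 2.99 1.1 0 0 0 0;0 2.99 1.1 0 0 0 0;0 2.99 1.1 0 0 0 0;0 2.99 1.1 0 0 0 0;0 2.99 1.1 0 0 0 0;0 2.99 1.1 0 0 0 0;0 0 0 0 0 0 0.149;0 0 0 0 0 0 0.149;0 0 0 0 0 0 0.148;0 0 0 0 0 0 0"
}}

```text
time: 8.3
tool_pos: [0.489, 0.0911, 0.0794]
tool_rot: [3.141, -0.0, 1.371]
contact_force: [0.3, 0.3, -0.2]
opening: 0.0185
grip_force: 20.0
```

Run:
```python
from h import *
rel([.4887,.0908,.024],-.201+np.pi/2)
p=wrist(); cv2.imwrite("pics/w2.png",p["img"][:,:,::-1]); rect(p,"carrier",.017)
```

```text
pos [0.489  0.0911 0.0794] rot [ 3.141 -0.     1.371] t 8.3 shift cm [-0.03 -0.02  5.54] turn [ 0.    -0.     0.001]
carrier 0.66 c [505.6 147.8] size [206.7  85.7] yaw -0.196
```

View pics/w2.png

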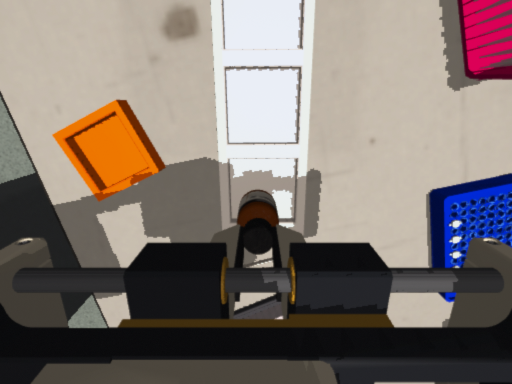

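The wrist view shows the carrier bays along (262, 0–225) and the brown bottle hanging at (258,215). The opening of 18.5 mm is less than the 30 mm body, so I'll check how the bottle is held.

Run:
```python
from h import *
p=wrist();s=robot.observe();P=np.array(s["tool_pos"])
f=192/np.tan(np.radians(p["fovy"]/2))
def proj(X):
    c=X@p["R"].T+p["t"];return c[:,:2]/c[:,2:]*f+[p["cx"],p["cy"]]
im=cv2.resize(p["img"][130:310,160:360],None,fx=3,fy=3,interpolation=cv2.INTER_CUBIC)[:,:,::-1].copy()
im=np.hstack([im]); a=np.linspace(0,2*np.pi,60)
for h,r,col in((0,.015,(0,255,0)),(.046,.015,(255,255,0)),(.062,.01,(255,0,255))):
    X=np.c_[P[0]+r*np.cos(a),P[1]+r*np.sin(a),np.full(60,P[2]+.019-.038+h)]
    cv2.polylines(im,[((proj(X)-[160,130])*3).astype(np.int32)],True,col,1)
cv2.imwrite("pics/c2.png",im)
```

```text
(no output)
```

View pics/c2.png

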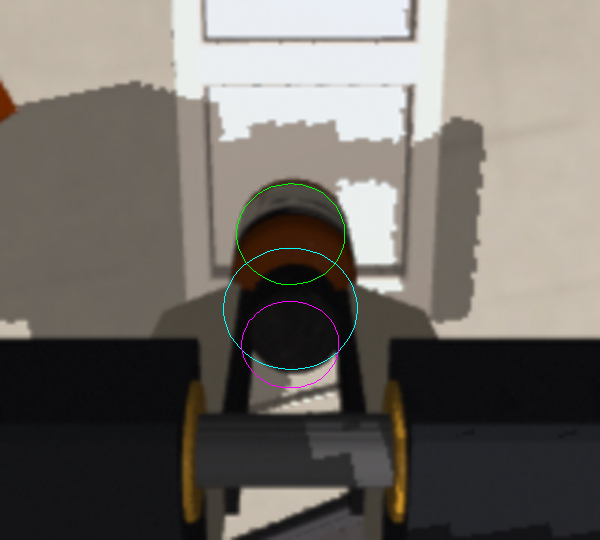

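Call:
{"api": "apply_moves", "payload": {
  "motion": "0 0 0 2 0 0 0;0 0 0 1.5 0 0 0;0 0 0 0.6 0 0 0;0 0 0 0 0 0 0"
}}

```text
time: 8.95
tool_pos: [0.4886, 0.091, 0.0375]
tool_rot: [-3.141, 0.0, 1.37]
contact_force: [-0.8, 0.1, -0.3]
opening: 0.0187
grip_force: 20.0
```

Run:
```python
from h import *
p=wrist();cv2.imwrite("pics/c3.png",cv2.resize(p["img"][130:310,160:360],None,fx=3,fy=3)[:,:,::-1])
print(robot.observe()["contact_force"])
```

```text
[-0.02865179 -0.65761536 -0.1821793 ]
```

View pics/c3.png

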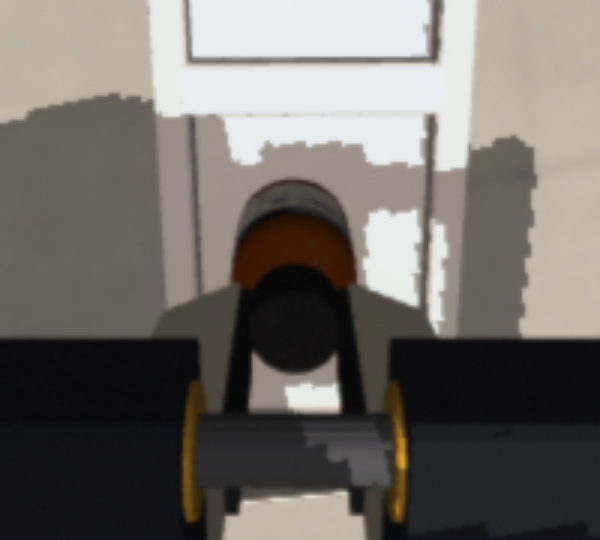

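Call:
{"api": "apply_moves", "payload": {
  "motion": "0 0 0 0.7 0 0 0;0 0 0 0.4 0 0 0;0 0 0 0 0 0 0"
}}

```text
time: 9.38
tool_pos: [0.4886, 0.091, 0.0266]
tool_rot: [-3.141, 0.0, 1.37]
contact_force: [0.2, 0.1, -0.6]
opening: 0.0182
grip_force: 20.0
```

Call:
{"api": "apply_moves", "payload": {
  "motion": "0 0 0 0.15 0 0 0;0 0 0 0 0 0 0"
}}

```text
time: 9.62
tool_pos: [0.4889, 0.091, 0.0254]
tool_rot: [3.142, 0.0, 1.369]
contact_force: [0.3, -0.2, -1.4]
opening: 0.0184
grip_force: 20.0
```

Call:
{"api": "apply_moves", "payload": {
  "motion": "0 0 0 0.1 0 0 0;0 0 0 0 0 0 0"
}}

```text
time: 9.88
tool_pos: [0.4888, 0.091, 0.0244]
tool_rot: [-3.142, 0.0, 1.37]
contact_force: [0.0, 1.2, -1.3]
opening: 0.0181
grip_force: 20.0
```

Call:
{"api": "apply_moves", "payload": {
  "motion": "0 0 0 0.1 0 0 0;0 0 0 0 0 0 0"
}}

```text
time: 10.12
tool_pos: [0.4891, 0.0911, 0.0238]
tool_rot: [3.141, -0.0, 1.369]
contact_force: [-0.3, -0.2, 5.0]
opening: 0.0182
grip_force: 20.0
```

Call:
{"api": "apply_moves", "payload": {
  "motion": "100 0 0 0 0 0 0;100 0 0 0 0 0 0;100 0 0 0 0 0 0;100 0 0 -1.5 0 0 0;100 0 0 -4 0 0 0;100 0 0 -4 0 0 -0.149;100 0 0 -4.1 0 0 -0.149;100 0 0 0 0 0 -0.149;100 -5.13 -1.33 0 0 0 0;100 -5.13 -1.33 0 0 0 0;100 -5.13 -1.33 0 0 0 0;100 -5.13 -1.33 0 0 0 0;100 -5.13 -1.33 0 0 0 0;100 0 0 0 0 0 0"
}}

```text
time: 11.88
tool_pos: [0.4866, -0.1773, 0.1602]
tool_rot: [3.141, 0.002, 1.812]
contact_force: [-0.4, 0.6, -0.1]
opening: 0.0916
grip_force: 0.0
```

Run:
```python
from h import *
rel([.487,-.174,.096],1.816)
p=wrist()
for n in("small_bottle","tall_tube"):
  for d in robot.search_frame(n,p): print(n,np.round(d["centre"],4),round(d["score"],2))
q=robot.read_camera("top")
for d in robot.search_frame("small_bottle",q): print(np.round(d["centre"],4),round(d["score"],2))
cv2.imwrite("pics/m1.png",np.hstack([p["img"][:,100:420],cv2.resize(q["img"][150:230,90:190],None,fx=4,fy=4)[:,:][:384] if 0 else cv2.resize(q["img"][155:219,100:200],(480,384))])[:,:,::-1])
```

```text
pos [ 0.4866 -0.1773  0.1602] rot [3.141e+00 2.000e-03 1.812e+00] t 11.88 shift cm [0.32 0.11 6.42] turn [ 0.001  0.002 -0.004]
small_bottle [ 0.4784 -0.1622  0.0266] 0.42
tall_tube [ 0.4872 -0.1629  0.1265] 0.85
[0.4835 0.0914 0.0433] 0.43
```

View pics/m1.png

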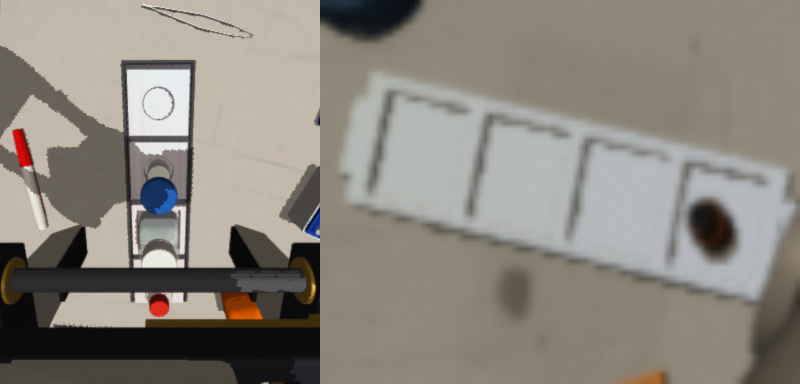

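The wrist view shows the empty small pocket at (158,103), the blue cap at (158,197) and the fingers straddling it. The top crop shows the brown bottle standing upright in the rightmost bay.

Call:
{"api": "apply_moves", "payload": {
  "motion": "100 0.32 0.1 2.4 0 0 -0.004;100 0 0 2.5 0 0 0;100 0 0 1.5 0 0 0;0 0 0 0 0 0 0;0 0 0 0 0 0 0;0 0 0 0 0 0 0;0 0 0 0 0 0 0;0 0 0 0 0 0 0;0 0 0 0 0 0 0;0 0 0 0 0 0 0;0 0 0 0 0 0 0",
  "force": 15
}}

```text
time: 13.5
tool_pos: [0.4869, -0.1706, 0.0954]
tool_rot: [-3.142, 0.0, 1.821]
contact_force: [-0.1, 0.8, -1.0]
opening: 0.0159
grip_force: 0.0
```

Run:
```python
from h import *
rel([.5047,.1692,.2],1.370)
```

```text
pos [ 0.4869 -0.1706  0.0954] rot [-3.142  0.     1.821] t 13.5 shift cm [ 32.49  10.12 -10.46] turn [-0.     0.     0.451]
```

Call:
{"api": "apply_moves", "payload": {
  "motion": "0 0 0 0 0 0 0;0 0 0 0 0 0 0"
}}

```text
time: 13.75
tool_pos: [0.4869, -0.1706, 0.0954]
tool_rot: [-3.142, 0.0, 1.821]
contact_force: [0.0, -0.1, 0.1]
opening: 0.0004
grip_force: 0.0
```

Run:
```python
from h import *
p=wrist();cv2.imwrite("pics/c4.png",cv2.resize(p["img"][110:350,120:400],None,fx=2.5,fy=2.5)[:,:,::-1])
```

```text
(no output)
```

View pics/c4.png

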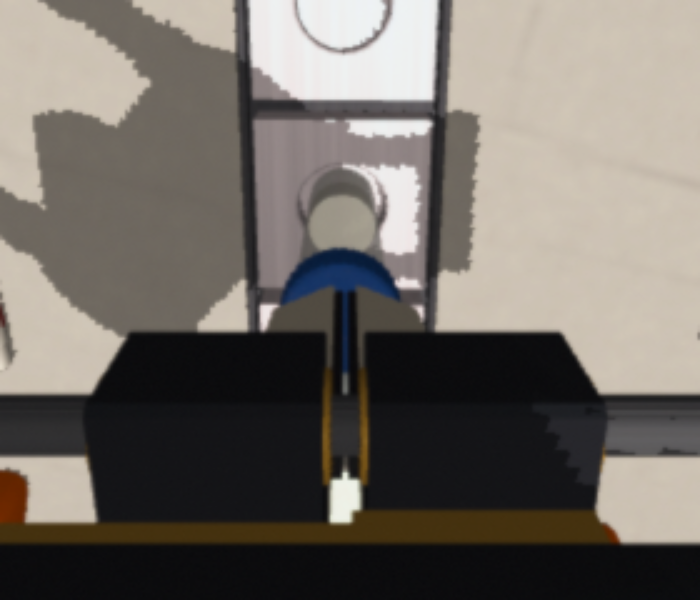

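Run:
```python
from h import *
p=wrist();H=np.array(p["hand_eye"]);print(np.round(H,3).tolist())
f=192/np.tan(np.radians(p["fovy"]/2))
for x,k in [(0,-.06),(0,-.04),(0,-.02),(0,0),(-.0095,0),(.0095,0),(.0095,-.02),(.0095,-.04),(.0095,-.06),(-.03,0),(-.03,-.03)]:
    c=np.linalg.inv(H)@[x,0,k,1];u=c[:2]/c[2]*f+[p["cx"],p["cy"]]
    print(x,k,u.round(),"in crop",((u-[120,110])*2.5).round())
b=cv2.inRange(cv2.cvtColor(p["img"],cv2.COLOR_RGB2HSV),(100,120,60),(125,255,255));b[:,:220]=0;b[:,300:]=0
v,u=np.nonzero(b);print(u.min(),u.max(),v.min(),v.max(), "topedge @.123/.11",ray(p,[257.5,v.min()],.123),ray(p,[257.5,v.min()],.11))
q=robot.read_camera("scene");cv2.imwrite("pics/s2.png",cv2.resize(q["img"][100:260,180:400],(800,582))[:,:,::-1])
```

```text
[[-0.0, -0.952, -0.307, 0.083], [1.0, -0.0, -0.0, 0.001], [0.0, -0.307, 0.952, -0.194], [0.0, 0.0, 0.0, 1.0]]
0 -0.06 [257. 260.] in crop [341. 374.]
0 -0.04 [257. 242.] in crop [342. 331.]
0 -0.02 [257. 229.] in crop [342. 296.]
0 0 [257. 217.] in crop [342. 268.]
-0.0095 0 [257. 228.] in crop [342. 296.]
0.0095 0 [257. 206.] in crop [342. 239.]
0.0095 -0.02 [257. 216.] in crop [342. 265.]
0.0095 -0.04 [257. 229.] in crop [342. 297.]
0.0095 -0.06 [257. 245.] in crop [341. 336.]
-0.03 0 [257. 252.] in crop [342. 354.]
-0.03 -0.03 [257. 274.] in crop [342. 410.]
233 278 210 231 topedge @.123/.11 [[ 0.48326311 -0.15405124  0.123     ]] [[ 0.48453706 -0.15908594  0.11      ]]
```

View pics/s2.png

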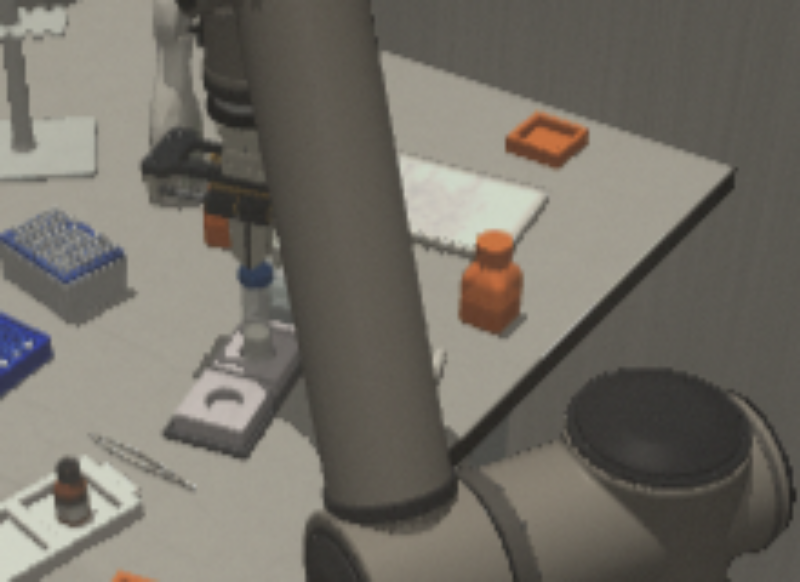

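The scene view shows the fingers shut above the blue cap at (255,268). The real fingertips are therefore about 3 cm higher than the reported TCP, and the brown bottle, still upright at (70,490), was held by its cap. I'll measure the offset by touching the cap top lightly.

Call:
{"api": "apply_moves", "payload": {
  "motion": "0 -0.3 0 0.2 0 0 0;0 0 0 0 0 0 0"
}}

```text
time: 14.15
tool_pos: [0.4876, -0.1737, 0.0932]
tool_rot: [-3.141, -0.0, 1.82]
contact_force: [0.7, -0.6, 0.9]
opening: 0.0005
grip_force: 0.0
```

Call:
{"api": "apply_moves", "payload": {
  "motion": "0 0 0 0.15 0 0 0;0 0 0 0 0 0 0"
}}

```text
time: 14.4
tool_pos: [0.4876, -0.1735, 0.0917]
tool_rot: [-3.141, -0.0, 1.82]
contact_force: [0.6, -0.7, 0.1]
opening: 0.0005
grip_force: 0.0
```

Call:
{"api": "apply_moves", "payload": {
  "motion": "0 0 0 0.1 0 0 0;0 0 0 0 0 0 0"
}}

```text
time: 14.65
tool_pos: [0.4876, -0.1735, 0.0908]
tool_rot: [-3.141, -0.0, 1.821]
contact_force: [0.1, -0.2, 0.1]
opening: 0.0002
grip_force: 0.0
```

Call:
{"api": "apply_moves", "payload": {
  "motion": "0 0 0 0.15 0 0 0;0 0 0 0 0 0 0"
}}

```text
time: 14.9
tool_pos: [0.4876, -0.1735, 0.0893]
tool_rot: [-3.141, -0.0, 1.82]
contact_force: [-0.1, -0.1, -0.5]
opening: 0.0005
grip_force: 0.0
```

Call:
{"api": "apply_moves", "payload": {
  "motion": "0 0 0 0.1 0 0 0;0 0 0 0 0 0 0"
}}

```text
time: 15.15
tool_pos: [0.4876, -0.1735, 0.0883]
tool_rot: [-3.141, -0.0, 1.821]
contact_force: [-0.0, -0.4, -0.4]
opening: 0.0002
grip_force: 0.0
```

Call:
{"api": "apply_moves", "payload": {
  "motion": "0 0 0 0.1 0 0 0;0 0 0 0 0 0 0"
}}

```text
time: 15.4
tool_pos: [0.4876, -0.1735, 0.0873]
tool_rot: [-3.141, -0.0, 1.821]
contact_force: [0.4, -1.0, -0.5]
opening: 0.0008
grip_force: 0.0
```

Call:
{"api": "apply_moves", "payload": {
  "motion": "0 0 0 0.1 0 0 0;0 0 0 0 0 0 0"
}}

```text
time: 15.65
tool_pos: [0.4881, -0.1737, 0.0869]
tool_rot: [3.141, 0.001, 1.82]
contact_force: [-0.5, 0.4, 5.3]
opening: 0.0004
grip_force: 2.4
```

Call:
{"api": "apply_moves", "payload": {
  "motion": "0 0 0 0.1 0 0 0;0 0 0 0 0 0 0"
}}

```text
time: 15.9
tool_pos: [0.4888, -0.174, 0.0869]
tool_rot: [3.139, 0.002, 1.821]
contact_force: [-0.7, 1.0, 10.9]
opening: 0.0004
grip_force: 5.5
```

Call:
{"api": "apply_moves", "payload": {
  "motion": "0 0 0 0.1 0 0 0;0 0 0 0 0 0 0"
}}

```text
time: 16.15
tool_pos: [0.4895, -0.1744, 0.0869]
tool_rot: [3.137, 0.004, 1.82]
contact_force: [-1.4, 0.5, 17.5]
opening: 0.0005
grip_force: 8.4
```

Call:
{"api": "apply_moves", "payload": {
  "motion": "75 0 0 -1.5 0 0 0;75 0 0 -3 0 0 0;75 0 0 0 0 0 0;75 0 0 0 0 0 0;75 0 0 0 0 0 0;75 0 0 0 0 0 0;75 0 0 1 0 0 0;75 0 0 2 0 0 0;75 0 0 2 0 0 0;75 0 0 1.8 0 0 0;0 0 0 0 0 0 0;0 0 0 0 0 0 0;0 0 0 0 0 0 0;0 0 0 0 0 0 0;0 0 0 0 0 0 0",
  "force": 15
}}

```text
time: 18.02
tool_pos: [0.4879, -0.1737, 0.0619]
tool_rot: [3.141, 0.001, 1.821]
contact_force: [-1.4, -0.9, 2.0]
opening: 0.0322
grip_force: 15.0
```

Run:
```python
from h import *
rel([.5047,.1692,.2],1.370)
```

```text
pos [ 0.4879 -0.1737  0.0619] rot [3.141e+00 1.000e-03 1.821e+00] t 18.02 shift cm [ 32.8   10.11 -13.83] turn [0.001 0.001 0.451]
```

Call:
{"api": "apply_moves", "payload": {
  "motion": "0 0 0 -1 0 0 0;0 0 0 -2.5 0 0 0;0 0 0 -3 0 0 0;0 0 0 -2.5 0 0 0;0 3 0.92 0 0 0 0;0 5 1.54 0 0 0 0;0 5 1.54 0 0 0 0;0 5 1.54 0 0 0 0;0 5 1.54 0 0 0 0;0 5 1.54 0 0 0 0;0 3.4 1.05 0 0 0 0;0 1.4 0.44 0 0 0 0;0 0 0 0 0 0 0.151;0 0 0 0 0 0 0.15;0 0 0 0 0 0 0.15;0 0 0 0 0 0 0;0 0 0 2.5 0 0 0;0 0 0 3 0 0 0;0 0 0 2 0 0 0;0 0 0 0.8 0 0 0"
}}

```text
time: 20.52
tool_pos: [0.5041, 0.1687, 0.0675]
tool_rot: [-3.14, 0.001, 1.372]
contact_force: [0.4, 0.1, -0.0]
opening: 0.0323
grip_force: 15.0
```

Call:
{"api": "apply_moves", "payload": {
  "motion": "0 0 0 0.2 0 0 0;0 0 0 0 0 0 0"
}}

```text
time: 20.78
tool_pos: [0.5051, 0.1693, 0.0671]
tool_rot: [3.14, -0.0, 1.37]
contact_force: [1.2, 0.3, -0.8]
opening: 0.0323
grip_force: 15.0
```

Run:
```python
from h import *
rel([.5047,.1692,.0569],1.370)
p=wrist(); cv2.imwrite("pics/w5.png",p["img"][:,:,::-1])
```

```text
pos [0.5051 0.1693 0.0671] rot [ 3.14 -0.    1.37] t 20.77 shift cm [-0.02 -0.04  1.02] turn [ 0.001 -0.     0.   ]
```

View pics/w5.png

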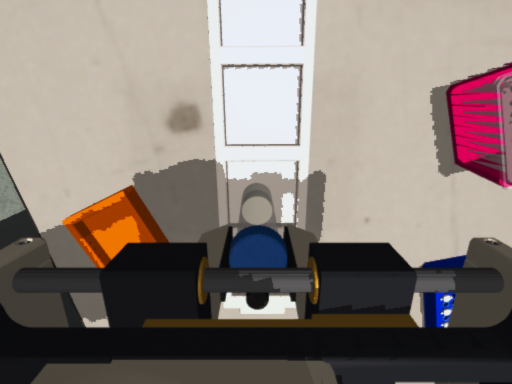

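The tube hangs upright over the second bay at (258,210). The bay is centred at about (262,195) and the brown cap shows behind the tube. I'll lower it.

Call:
{"api": "apply_moves", "payload": {
  "motion": "0 0 0 0.6 0 0 0;0 0 0 0.3 0 0 0;0 0 0 0 0 0 0"
}}

```text
time: 21.2
tool_pos: [0.5045, 0.1693, 0.0572]
tool_rot: [-3.141, 0.0, 1.37]
contact_force: [0.3, 0.5, 0.2]
opening: 0.0321
grip_force: 15.0
```

Call:
{"api": "apply_moves", "payload": {
  "motion": "0 0 0 0.07 0 0 0;0 0 0 0 0 0 0"
}}

```text
time: 21.45
tool_pos: [0.5047, 0.1694, 0.0569]
tool_rot: [3.141, -0.0, 1.37]
contact_force: [0.5, 0.8, 2.0]
opening: 0.0321
grip_force: 15.0
```

Call:
{"api": "apply_moves", "payload": {
  "motion": "0 0 0 0.06 0 0 0;0 0 0 0 0 0 0"
}}

```text
time: 21.7
tool_pos: [0.5049, 0.1695, 0.0569]
tool_rot: [3.141, -0.0, 1.369]
contact_force: [-2.6, 0.3, 7.2]
opening: 0.0323
grip_force: 15.0
```

Call:
{"api": "apply_moves", "payload": {
  "motion": "100 0 0 0 0 0 0;100 0 0 0 0 0 0;100 0 0 0 0 0 0;100 0 0 -1 0 0 0;100 0 0 -2.5 0 0 0;100 0 0 -3 0 0 0;100 0 0 -3 0 0 -0.149;100 0 0 0 0 0 -0.149;100 0 0 0 0 0 -0.148;100 -5 -1.22 0 0 0 0;100 -5 -1.22 0 0 0 0;100 -5 -1.22 0 0 0 0;100 -5 -1.22 0 0 0 0;100 -5 -1.22 0 0 0 0;100 -5 -1.22 0 0 0 0;100 -5 -1.22 0 0 0 0;100 -4 -1 0 0 0 0;100 -1.94 -0.46 0 0 0 0;100 0 0 0 0 0 0;100 0 0 0 0 0 0"
}}

```text
time: 24.2
tool_pos: [0.5068, -0.2506, 0.1512]
tool_rot: [-3.141, -0.001, 1.817]
contact_force: [0.9, 0.3, 0.5]
opening: 0.0916
grip_force: 0.0
```

Run:
```python
from h import *
rel([.507,-.252,.009],1.816)
p=wrist()
for n in("square_bottle","insert_square","insert_tube"):
  for d in robot.search_frame(n,p): print(n,np.round(d["centre"],4),round(d["score"],2))
rect(p,"insert_tray",.009)
q=robot.read_camera("top")
cv2.imwrite("pics/m2.png",np.hstack([p["img"][:,100:420],cv2.resize(q["img"][155:219,100:200],(480,384))])[:,:,::-1])
```

```text
pos [ 0.5068 -0.2506  0.1512] rot [-3.141e+00 -1.000e-03  1.817e+00] t 24.2 shift cm [-1.500e-01 -1.000e-02  1.422e+01] turn [-0.    -0.001  0.001]
square_bottle [ 0.3542 -0.3587  0.0393] 0.79
square_bottle [ 0.5066 -0.2386  0.0947] 0.7
square_bottle [ 0.6375 -0.3465  0.0607] 0.65
insert_square [ 0.4979 -0.2303  0.0217] 0.8
insert_tube [ 0.4855 -0.1739  0.0266] 0.87
insert_tray 0.79 c [ 498.8 -221.5] size [ 85.7 312.7] yaw 0.242
```

View pics/m2.png

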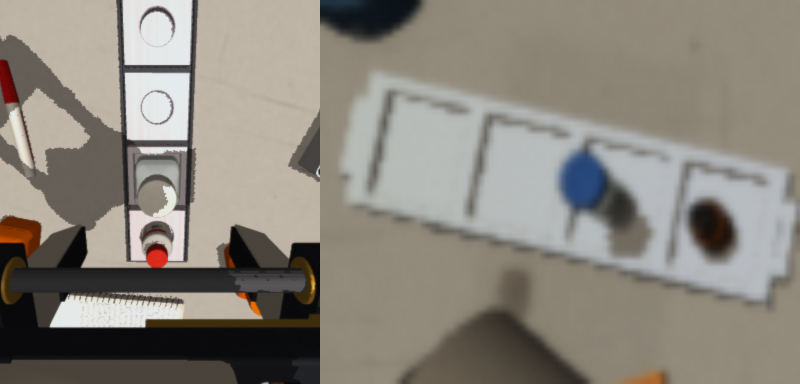

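The wrist view shows the square bottle centred between the fingers at (157,185) with the red cap behind it. The top crop shows the tube and the small bottle standing in their bays.

Call:
{"api": "apply_moves", "payload": {
  "motion": "100 -0.1 0 3 0 0 0;100 0 0 4 0 0 0;100 0 0 4 0 0 0;100 0 0 2.2 0 0 0;100 0 0 1 0 0 0;100 0 0 0 0 0 0",
  "force": 25
}}

```text
time: 25.25
tool_pos: [0.507, -0.253, 0.009]
tool_rot: [-3.141, -0.0, 1.816]
contact_force: [-0.4, 0.1, 0.4]
opening: 0.0919
grip_force: 0.0
```

Call:
{"api": "apply_moves", "payload": {
  "motion": "0 0 0 0 0 0 0;0 0 0 0 0 0 0;0 0 0 0 0 0 0;0 0 0 0 0 0 0;0 0 0 0 0 0 0;0 0 0 0 0 0 0;0 0 0 0 0 0 0"
}}

```text
time: 26.12
tool_pos: [0.5069, -0.2531, 0.0092]
tool_rot: [-3.141, 0.0, 1.816]
contact_force: [-0.5, -0.2, 2.2]
opening: 0.0458
grip_force: 25.0
```

Run:
```python
from h import *
rel([.5207,.2476,.2],1.370)
```

```text
pos [ 0.5069 -0.2531  0.0092] rot [-3.141  0.     1.816] t 26.12 shift cm [ 48.24  13.47 -19.09] turn [-0.     0.     0.446]
```

Call:
{"api": "apply_moves", "payload": {
  "motion": "0 0 0 -1 0 0 0;0 0 0 -2.5 0 0 0;0 0 0 -3.5 0 0 0;0 0 0 -3.5 0 0 0;0 0 0 -3.5 0 0 0;0 3.24 0.87 0 0 0 0;0 5 1.4 0 0 0 0;0 5 1.4 0 0 0 0;0 5 1.4 0 0 0 0;0 5 1.4 0 0 0 0;0 5 1.4 0 0 0 0;0 5 1.4 0 0 0 0;0 5 1.4 0 0 0 0;0 5 1.4 0 0 0 0;0 5 1.4 0 0 0 0;0 0 0 0 0 0 0.149;0 0 0 0 0 0 0.149;0 0 0 0 0 0 0.148;0 0 0 0 0 0 0;0 0 0 0 0 0 0"
}}

```text
time: 28.62
tool_pos: [0.5208, 0.2476, 0.1493]
tool_rot: [3.141, 0.0, 1.372]
contact_force: [-0.4, -0.6, -1.0]
opening: 0.0459
grip_force: 25.0
```

Run:
```python
from h import *
rel([.5207,.2476,.0042],1.370)
p=wrist(); cv2.imwrite("pics/w6.png",p["img"][:,:,::-1])
```

```text
pos [0.5208 0.2476 0.1493] rot [3.141 0.    1.372] t 28.62 shift cm [ 0.000e+00 -1.000e-02  1.451e+01] turn [0.    0.    0.002]
```

View pics/w6.png

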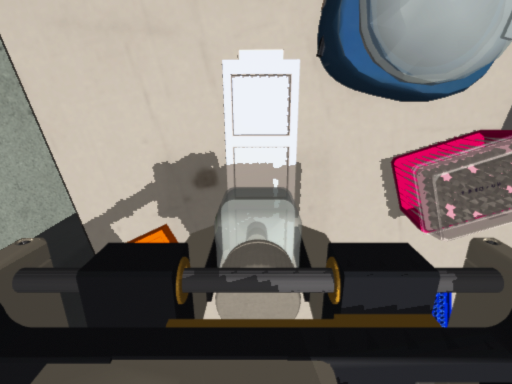

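The wrist view shows the square bottle held at (258,240) with its bay behind it, and the end bay free with its rim at (232–290, 74–136). The pink rack at (395–512, 130–240) is to the right.

Run:
```python
from h import *
p=wrist()
print(np.round(ray(p,[[232,74],[290,74],[290,136],[232,136]],.017),4)[:,:2].tolist(),np.round(ray(p,[395,160],.04),3),np.round(ray(p,[405,205],.03),3))
```

```text
[[0.5163, 0.3645], [0.5787, 0.3519], [0.5678, 0.2856], [0.5011, 0.2991]] [[0.677 0.239 0.04 ]] [[0.691 0.178 0.03 ]]
```

Call:
{"api": "apply_moves", "payload": {
  "motion": "0 0 0.25 2 0 0 0;0 0 0 3.5 0 0 0;0 0 0 3.5 0 0 0;0 0 0 2.5 0 0 0;0 0 0 1.5 0 0 0;0 0 0 0.7 0 0 0;0 0 0 0.4 0 0 0;0 0 0 0.2 0 0 0;0 0 0 0.1 0 0 0;0 0 0 0 0 0 0"
}}

```text
time: 29.98
tool_pos: [0.5235, 0.2472, 0.0054]
tool_rot: [3.141, -0.0, 1.37]
contact_force: [-0.6, 0.5, -1.0]
opening: 0.0458
grip_force: 25.0
```

Call:
{"api": "apply_moves", "payload": {
  "motion": "0 0 0 0.08 0 0 0;0 0 0 0 0 0 0"
}}

```text
time: 30.22
tool_pos: [0.5233, 0.247, 0.0043]
tool_rot: [3.142, 0.0, 1.369]
contact_force: [-1.0, -0.5, -0.8]
opening: 0.0462
grip_force: 25.0
```

Call:
{"api": "apply_moves", "payload": {
  "motion": "0 0 0 0.06 0 0 0;0 0 0 0 0 0 0"
}}

```text
time: 30.48
tool_pos: [0.5234, 0.2471, 0.0042]
tool_rot: [3.141, -0.0, 1.37]
contact_force: [-2.0, -0.7, 4.0]
opening: 0.046
grip_force: 25.0
```

Call:
{"api": "apply_moves", "payload": {
  "motion": "100 0 0 0 0 0 0;100 0 0 0 0 0 0;100 0 0 0 0 0 0;100 0 0 0 0 0 0;100 0 0 -1 0 0 0;100 0 0 -2.5 0 0 0;100 0 0 -3.5 0 0 0;100 0 0 -4 0 0 0;100 0 0 -4 0 0 -0.18;100 0 0 0 0 0 -0.18;100 0 0 0 0 0 -0.18;100 0 0 0 0 0 -0.18;100 0 0 0 0 0 -0.18;100 -3.69 -3.07 0 0 0 0;100 -3.69 -3.07 0 0 0 0;100 -3.69 -3.07 0 0 0 0;100 -3.69 -3.07 0 0 0 0;100 -3.69 -3.07 0 0 0 0;100 -3.69 -3.07 0 0 0 0"
}}

```text
time: 32.85
tool_pos: [0.5246, -0.0425, 0.1546]
tool_rot: [3.141, 0.001, 2.269]
contact_force: [0.1, 0.1, 0.2]
opening: 0.0921
grip_force: 0.0
```

Call:
{"api": "apply_moves", "payload": {
  "motion": "100 -3.69 -3.07 0 0 0 0;100 -3.69 -3.07 0 0 0 0;100 -3.69 -3.07 0 0 0 0;100 -3.69 -3.07 0 0 0 0;100 -3 -2.5 0 0 0 0;100 -2 -1.65 0 0 0 0;100 0 0 0 0 0 0;100 0 0 0 0 0 0"
}}

```text
time: 33.85
tool_pos: [0.5259, -0.2971, 0.154]
tool_rot: [3.141, -0.0, 2.27]
contact_force: [-0.2, 1.3, 0.2]
opening: 0.0917
grip_force: 0.0
```

Run:
```python
from h import *
rel([.527,-.329,-.005],2.27)
p=wrist()
for n in("round_bottle","insert_round","square_bottle"):
  for d in robot.search_frame(n,p): print(n,np.round(d["centre"],4),round(d["score"],2))
h=cv2.cvtColor(p["img"],cv2.COLOR_RGB2HSV)
b=(cv2.inRange(h,(0,180,120),(4,255,255))|cv2.inRange(h,(174,180,120),(180,255,255)));b[:,:215]=0;b[:,300:]=0
v,u=np.nonzero(b);print("red",len(u),u.mean(),v.mean(),ray(p,[u.mean(),v.mean()],.079).round(4))
q=robot.read_camera("top")
cv2.imwrite("pics/m3.png",np.hstack([p["img"][:,100:420],cv2.resize(q["img"][155:219,100:200],(480,384))])[:,:,::-1])
```

```text
pos [ 0.5259 -0.2971  0.154 ] rot [ 3.141 -0.     2.27 ] t 33.85 shift cm [-2.52 -1.97 15.9 ] turn [ 0. -0. -0.]
round_bottle [ 0.5193 -0.3191  0.0618] 0.9
square_bottle [ 0.6397 -0.3331  0.0555] 0.87
square_bottle [ 0.3517 -0.3684  0.0642] 0.68
red 290 237.65862068965518 210.69310344827585 [[ 0.5262 -0.3295  0.079 ]]
```

View pics/m3.png

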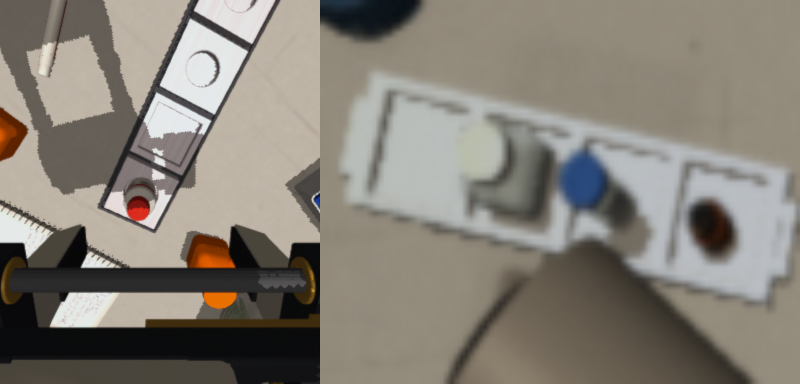

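The wrist view shows the red cap at (138,208) lined up with the fingers, and the orange bottle at (210,270) behind and to the right of the gripper's body. The top crop shows three vessels standing in the correct bays.

Call:
{"api": "apply_moves", "payload": {
  "motion": "100 -2.5 -2.05 1 0 0 0;100 0 0 4 0 0 0;100 0 0 3 0 0 0;100 0 0 0 0 0 0",
  "force": 20
}}

```text
time: 34.6
tool_pos: [0.525, -0.3288, 0.0715]
tool_rot: [-3.141, -0.005, 2.27]
contact_force: [-0.8, 0.3, 0.3]
opening: 0.0916
grip_force: 0.0
```

Call:
{"api": "apply_moves", "payload": {
  "motion": "100 0 0 3 0 0 0;100 0 0 2.5 0 0 0;100 0 0 1.6 0 0 0;100 0 0 0.8 0 0 0;100 0 0 0 0 0 0"
}}

```text
time: 35.22
tool_pos: [0.5266, -0.3304, -0.0049]
tool_rot: [3.142, 0.0, 2.27]
contact_force: [-0.0, -0.1, 1.3]
opening: 0.0918
grip_force: 0.0
```

Call:
{"api": "apply_moves", "payload": {
  "motion": "0 0 0 0 0 0 0;0 0 0 0 0 0 0;0 0 0 0 0 0 0;0 0 0 0 0 0 0;0 0 0 0 0 0 0;0 0 0 0 0 0 0;0 0 0 0 0 0 0;0 0 0 0 0 0 0"
}}

```text
time: 36.22
tool_pos: [0.5263, -0.3303, -0.0053]
tool_rot: [-3.141, -0.0, 2.269]
contact_force: [0.2, -0.8, -0.3]
opening: 0.0364
grip_force: 20.0
```

Run:
```python
from h import *
rel([.539,.3257,.2],1.370)
```

```text
pos [ 0.5263 -0.3303 -0.0053] rot [-3.141 -0.     2.269] t 36.23 shift cm [ 49.41  43.16 -20.53] turn [-0.     0.     0.899]
```

Call:
{"api": "apply_moves", "payload": {
  "motion": "0 0 0 -1 0 0 0;0 0 0 -2.5 0 0 0;0 0 0 -3.5 0 0 0;0 0 0 -4 0 0 0;0 0 0 -4 0 0 0;0 2 1.75 0 0 0 0;0 3.8 3.32 0 0 0 0;0 3.8 3.32 0 0 0 0;0 3.8 3.32 0 0 0 0;0 3.8 3.32 0 0 0 0;0 3.8 3.32 0 0 0 0;0 3.8 3.32 0 0 0 0;0 3.8 3.32 0 0 0 0;0 3.8 3.32 0 0 0 0;0 3.8 3.32 0 0 0 0;0 3.8 3.32 0 0 0 0;0 3.8 3.32 0 0 0 0;0 3.8 3.32 0 0 0 0;0 1.8 1.57 0 0 0 0;0 0 0 0 0 0 0"
}}

```text
time: 38.72
tool_pos: [0.5385, 0.3273, 0.1449]
tool_rot: [3.141, 0.0, 2.272]
contact_force: [0.2, -1.7, -0.4]
opening: 0.0363
grip_force: 20.0
```

Call:
{"api": "apply_moves", "payload": {
  "motion": "0 0 0 0 0 0 0.18;0 0 0 0 0 0 0.18;0 0 0 0 0 0 0.18;0 0 0 0 0 0 0.18;0 0 0 0 0 0 0.18;0 0 0 0 0 0 0"
}}

```text
time: 39.48
tool_pos: [0.5393, 0.3243, 0.1451]
tool_rot: [3.141, 0.0, 1.37]
contact_force: [-0.5, 0.6, -0.4]
opening: 0.0364
grip_force: 20.0
```

Run:
```python
from h import *
rel([.539,.3257,-.0103],1.370)
p=wrist();cv2.imwrite("pics/w7.png",p["img"][:,:,::-1])
```

```text
pos [0.5393 0.3243 0.1451] rot [3.141 0.    1.37 ] t 39.48 shift cm [ 0.13 -0.06 15.54] turn [ 0.  0. -0.]
```

View pics/w7.png

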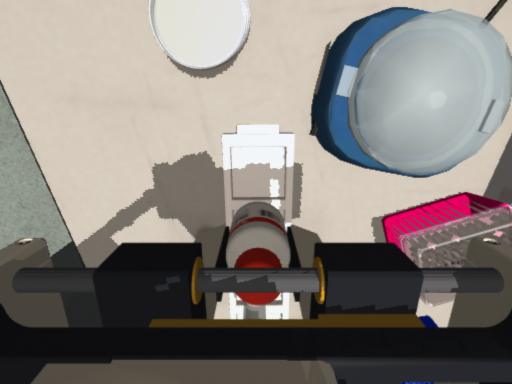

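The round bottle hangs at (258,265) over the last bay, whose rim is at (231–287, 146–200). The blue centrifuge at (315–512, 10–175) is close, so I'll check the clearance first.

Run:
```python
from h import *
p=wrist()
for uv in ([313,125],[330,155],[350,170],[385,215]):
  print(uv,[np.round(ray(p,uv,z)[0,:2],3).tolist() for z in (.0,.05,.1)])
yw=-.201;ex=np.array([np.cos(yw),np.sin(yw)]);ey=np.array([-ex[1],ex[0]]);c=np.array([.539,.3257])
print("body corners",[(c+a*ex*.095+b*ey*.0375).round(3).tolist() for a in(1,-1) for b in(1,-1)])
```

```text
[313, 125] [[0.617, 0.368], [0.608, 0.374], [0.599, 0.38]]
[330, 155] [[0.633, 0.328], [0.621, 0.34], [0.61, 0.351]]
[350, 170] [[0.655, 0.304], [0.641, 0.319], [0.626, 0.334]]
[385, 215] [[0.695, 0.233], [0.675, 0.259], [0.654, 0.284]]
body corners [[0.64, 0.343], [0.625, 0.27], [0.453, 0.381], [0.438, 0.308]]
```

The gripper's body would overlap the centrifuge at this yaw. The bottle is round, so I turn the gripper a further 0.45 rad clear of it and then lower.

Call:
{"api": "apply_moves", "payload": {
  "motion": "0 0.13 -0.05 0 0 0 0;0 0 0 0 0 0 0.15;0 0 0 0 0 0 0.15;0 0 0 0 0 0 0.15;0 0 0 2 0 0 0;0 0 0 3.5 0 0 0;0 0 0 3 0 0 0;0 0 0 0 0 0 0"
}}

```text
time: 40.58
tool_pos: [0.537, 0.3262, 0.0573]
tool_rot: [-3.139, 0.005, 0.921]
contact_force: [-0.3, -0.5, 0.3]
opening: 0.0361
grip_force: 20.0
```

Call:
{"api": "apply_moves", "payload": {
  "motion": "0 0 0 2.5 0 0 0;0 0 0 2 0 0 0;0 0 0 1.2 0 0 0;0 0 0 0.8 0 0 0;0 0 0 0.3 0 0 0;0 0 0 0.1 0 0 0;0 0 0 0 0 0 0"
}}

```text
time: 41.45
tool_pos: [0.5391, 0.3271, -0.0089]
tool_rot: [3.141, -0.001, 0.92]
contact_force: [0.3, -0.8, -0.7]
opening: 0.0359
grip_force: 20.0
```

Call:
{"api": "apply_moves", "payload": {
  "motion": "0 0 0 0.08 0 0 0;0 0 0 0 0 0 0"
}}

```text
time: 41.7
tool_pos: [0.5389, 0.327, -0.01]
tool_rot: [3.141, -0.0, 0.919]
contact_force: [0.7, 0.2, -0.5]
opening: 0.0362
grip_force: 20.0
```

Call:
{"api": "apply_moves", "payload": {
  "motion": "0 0 0 0.06 0 0 0;0 0 0 0 0 0 0"
}}

```text
time: 41.95
tool_pos: [0.5389, 0.327, -0.0103]
tool_rot: [3.141, -0.0, 0.92]
contact_force: [-0.4, -1.2, 3.5]
opening: 0.0364
grip_force: 20.0
```

Contact at the expected height. I'll release, rise, back away and check.

Call:
{"api": "apply_moves", "payload": {
  "motion": "100 0 0 0 0 0 0;100 0 0 0 0 0 0;100 0 0 0 0 0 0;100 0 0 0 0 0 0;100 0 0 0 0 0 0;100 0 0 -1 0 0 0;100 0 0 -2.5 0 0 0;100 0 0 -4 0 0 0;100 0 0 -4 0 0 0;100 0 0 -5 0 0 0;100 0 0 -5 0 0 0;100 -3.5 0 0 0 0 0;100 -4.5 0 0 0 0 0;100 -4.5 0 0 0 0 0;100 -4.5 0 0 0 0 0;100 0 0 0 0 0 0;100 0 0 0 0 0 0"
}}

```text
time: 44.08
tool_pos: [0.4365, 0.1922, 0.2052]
tool_rot: [3.14, -0.002, 0.919]
contact_force: [0.6, -0.4, 0.2]
opening: 0.0921
grip_force: 0.0
```

Run:
```python
from h import *
q=robot.read_camera("top");s=robot.read_camera("scene")
cv2.imwrite("pics/end.png",np.hstack([cv2.resize(s["img"][200:330,80:260],(420,304)),cv2.resize(q["img"][155:219,100:200],(380,304))])[:,:,::-1])
for n in("small_bottle","tall_tube","square_bottle","round_bottle"):
  for d in robot.search_frame(n,s): print(n,np.round(d["centre"],3),round(d["score"],2))
```

```text
tall_tube [0.496 0.177 0.076] 0.62
square_bottle [0.508 0.26  0.062] 0.8
square_bottle [ 0.643 -0.328  0.054] 0.62
round_bottle [ 0.487 -0.175  0.023] 0.73
round_bottle [0.53  0.336 0.05 ] 0.52
```

View pics/end.png

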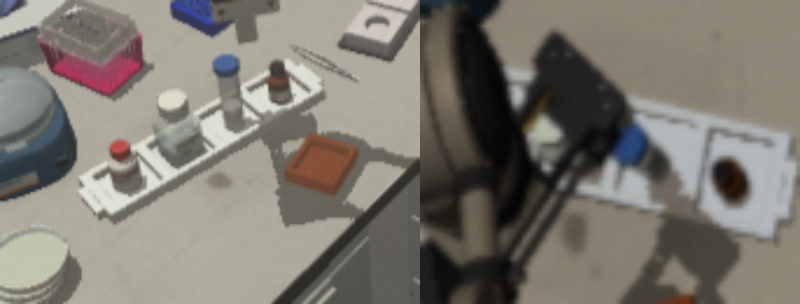

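All four stand upright in separate bays. From left to right in the carrier they are round (120,165), square (178,125), tube (230,90) and small (278,80), which is the reverse of the tray order.

```bash
python3 -c "
from cell import robot
print(robot.hand_in())"
```

```text
the job is handed in; nothing more can be done
None
```

The job is handed in: all four vessels stand upright in the carrier bays in reverse order (left to right: round, square, tube, small), finished at about 44 s; the small bottle was gripped by its cap instead of its body, because the fingertips sit about 36 mm behind the reported TCP, but it too was set down gently.

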